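# Park the clevis pin, then hold the link lined up in the cylinder's fork

### The arm

A 6-joint arm with a two-finger parallel gripper is mounted at the origin on the work surface. World frame = base frame: x ahead of the robot, y to its left, z up, the work surface at z = 0. Lengths are in m, angles in rad, forces in N, time in s.
With the tool pointing down it reaches from about 0.225 to 0.875 m from the base axis. Payload 3.4 kg.
Tool frame: the origin (TCP) lies between the finger pads; the fingertips stand 8 mm ahead of it and the grasp point (between the pads) lies 11 mm behind it; z points along the fingers, y is the line along which they close (so a half turn about z gives the same grasp; the last joint's range is limited). The gripper opens to 85 mm and grips with 20 to 120 N. Pads are 22 mm wide; open, the fingers measure 114 mm over their backs; the gripper's body (76 mm by 85 mm) begins 54 mm behind the grasp point. The pads swing forward as they close: fully open they stand 13 mm farther back than shut.
Start: joints at [-1.244, 0.276, 1.505, -0, 1.361, -0.121], TCP at [0.249, -0.518, 0.239] pointing down, gripper open.
Joint ranges: [-2.89, 2.89], [-0.75, 2.08], [0.22, 2.7], [-1.18, 4.32], [0.11, 2.71], [-2.7, 2.7]. Speed limits (rad/s): [2.57, 2.57, 3.14, 3.14, 3.14, 3.14].

### API

Orientations are given as a unit quaternion [w, x, y, z].
In Python, from rig import manip gives the robot as it stands.
- The arm moves only by the tool move_arm, never from a script. Its argument "deltas" is a list that holds one entry, the list of rows, each a list of 5 numbers: the shift along the tool's x, y, z normalised to -1 to 1, where 1 is 80 cm, then the turn about the tool's z normalised to -1 to 1, where 1 is 120 degrees, then the closure, from -1 (fully open) to 1 (shut). In form: [[[tx, ty, tz, twist, grip], ...]]. A call has 1 to 12 rows; each row is the pose to reach, as a shift and turn from the pose commanded when the call began, along the tool's axes at that moment; what a row does not reach only later rows make up. A row lasts 1/10 s, in which the tool goes at most 50 mm and 8.59 degrees, less where a joint would pass 70% of its speed; a pose out of reach is approached as far as the arm can. A call with a number of a shift or a turn outside -1 to 1 is refused whole. A call with a gripper value outside its range is refused whole. The fingers move at their own pace and stop on an object; "squeeze" is the grip in N (left out, the last holds). Time passes only in rows, so rows that repeat a pose let the fingers close. It gives the time, the measured TCP pose, the force, the opening and the grip force at its end, in the units of the state.
- manip.get_state(): the state, without advancing time (a new reading comes with each control period).
- manip.get_image(name): name is "side" or "top" or "wrist"; returns the picture (384x512x3 uint8, red, green, blue); there is no depth.
- manip.camera_params(name): a dict with "fx", "fy", "cx", "cy" (pixels), "R" (3x3) and "t" (3): a world point X has camera coordinates R X + t; the wrist camera has in their place "tool_from_camera" (4x4, takes a point from camera to tool coordinates, whose origin is the TCP and whose axes are the flange's). Camera axes: x right, y down, z forward; pixel columns grow to the right and rows downward; lengths in m; the calibration is good to about 2 mm. A picture is of the moment at which its call begins: read the wrist's pose just before it. camera_params takes no time and is no camera call.
- manip.sign_off(): hands the job in; it is judged then, once.
The state is a dict: "clock": time; "qpos": joint angles; "qd": joint speeds; "effort": joint torques, N m; "position": TCP position; "ee_rot": TCP orientation; "contact_force": force on the tool from outside, world axes, zero at the start; "moment": the same for the moment, N m; "width": finger opening in m; "gripper_force": force on a finger pad.
Only numpy, scipy, OpenCV 4.12 (cv2) and the standard library are available. Lean on these libraries where they do the work, as an engineer would, in place of code of your own. Each camera call takes 0.05 s, during which the arm holds its last target. There are 200 camera calls.

### The job

Draw the clevis pin with the red grip straight up out of the fork on the cylinder's rod and hang it upright by its flange, well back in the U-notch of the yellow bracket beside the fork, and let it go there. Then pick up the aluminium link and pass its brass-bushed eye end through the open end of the fork into the slot, in line with the rod, until its hole lines up with the fork's two bores, and finish while still gripping it there, level and carried by the gripper rather than by the fork, so that a colleague can drop the pin in. Leave the spanner, screwdriver, grease jar and blue bin where they are.

Things in the scene. Friction and masses are not known exactly. Their poses are not given: they have to be found in the camera images.
- fork_bore (a point): Steel fork (40 mm wide) on the rod of a fixed cylinder lying on a grey plate. Point on the vertical axis of its two 21.5 mm bores, half-way up the slot, 80 mm above the bench. z up; -y out of the fork's open mouth along the rod; +y back to the cylinder. Slot 20 mm high between level ears 10 mm thick (top of upper ear 20 mm above this point), open at mouth and both sides; it ends 40 mm behind the bore.
- slot_mouth (a point): Middle of the fork's open mouth, on the rod axis (80 mm above the bench), 22 mm in front of fork_bore (its -y); same axes. Over the last 4 mm the ears' inner faces have a 45-degree lead-in that opens the mouth to 28 mm. The 12 mm thick grey plate underneath reaches 13 mm further forward than this point.
- cap_front (a point): Middle of the front face of the cylinder's blue end cap (93 mm square, top 127 mm above the bench, two air fittings up to 150 mm), on the rod axis 140 mm behind fork_bore; same axes. The cylinder runs 205 mm back from here. All fixed.
- notch (a point): Centre of the U-notch in the level lip (6 mm thick) of the yellow bracket on the same plate, at the lip's top face, 75 mm above the bench; from fork_bore 90 mm along its +x and 15 mm along +y, same axes. Notch 23 mm wide (x), open to -y: lip's front edge 21.5 mm away, last 6 mm flared to 33 mm; back wall 11.5 mm behind the point. Upright behind, 26 mm off, no higher than the lip. A hung pin's axis is here.
- pin_grip (a point): Loose steel clevis pin (about 0.16 kg) standing in the bores. Point: middle of its red ribbed grip (23 mm diameter, 30 mm tall); z axis along the pin to the grip's end. Under the grip a flange, 32 mm diameter, 6 mm thick, its underside 21 mm below the point, resting on the upper ear; under it a 20 mm shank 50 mm long, last 9 mm tapered to 10 mm. Tip 71 mm below the point.
- link_center (a point): Loose aluminium link: flat bar 200 mm long (x), 36 mm wide (y), 18 mm thick (z), about 0.33 kg, balanced near this point, lying flat on the bench. Point: middle of length, width and thickness (9 mm above the bench as it lies). Its x axis points to the rounded, brass-bushed eye end; the other end is square with two small dark holes.
- link_eye (a point): Centre of the 21 mm vertical hole with brass bush in the link's rounded eye end, half-way through the thickness: 82 mm from link_center along its x axis; the end's outer radius is 18 mm. Same axes as link_center.
- spanner: Steel spanner lying on the bench, 190 mm long; leave it alone. Origin near its middle, on its underside.
- screwdriver: Screwdriver with orange handle lying on the bench, 210 mm long; leave it alone. Origin near its middle, on its underside.
- grease: Grease jar with black cap, 64 mm diameter, 75 mm tall, standing; leave it alone. Origin at the centre of its underside.
- clip_bin: Open blue bin, 90 x 120 x 55 mm, with spring clips; leave it alone. Origin at the centre of its underside.
Not all that is in view belongs to the job. Of the things shaped like the part that bears link_center, the aluminium one is meant. There is more than one size of the part that bears pin_grip; the job needs the smaller.

How it is judged:
On the way, in this order (a step that is already met when the one before it is completed fails the run):
1. the pin is drawn up clear of the fork, in the fingers (z of pin_grip in the frame of fork_bore above 0.092 m and contact force between the fingers and pin above 1 N), for 0.05 s.
2. the pin hangs upright by its flange in the bracket's notch, let go (horizontal distance between pin_grip and notch below 0.007 m and z of pin_grip in the frame of notch between 0.018 and 0.024 m and angle between pin_grip's own z axis and vertical below 0.1 rad and contact force between the fingers and pin below 0.2 N and linear speed of pin below 0.03 m/s), for 0.3 s.
3. the link's eye end enters the fork's slot through its open mouth, roughly in line with the rod, in the fingers (y of link_eye in the frame of fork_bore between -0.034 and -0.008 m and x of link_eye in the frame of fork_bore between -0.012 and 0.012 m and z of link_eye in the frame of fork_bore between -0.003 and 0.003 m and contact force between the fingers and link above 2 N), for 0.05 s.
At the end, for the whole second after the job is handed in: Link gripped and still in the slot: hole within 5 mm of the bores' axis and 3 mm of mid-slot, level within 3.4 degrees, in line with the rod within 7 degrees, under 8 N against the fork. Pin hangs upright, untouched, within 7 mm of the notch's centre, flange on the lip (horizontal distance between link_eye and fork_bore below 0.005 m and z of link_eye in the frame of fork_bore between -0.003 and 0.003 m and angle between the x axis of link_eye and the y axis of fork_bore, either way round below 0.12 rad and angle between link_eye's own z axis and vertical below 0.06 rad and contact force between the fingers and link above 3 N and contact force between link and jig below 8 N and linear speed of link below 0.02 m/s and horizontal distance between pin_grip and notch below 0.007 m and z of pin_grip in the frame of notch between 0.018 and 0.024 m and angle between pin_grip's own z axis and vertical below 0.1 rad and contact force between the fingers and pin below 0.2 N); the arm keeps its last pose, push and grip.
It fails at once if the spanner is pushed away (distance of spanner from where it was at the start of the episode above 0.02 m).
It fails at once if the screwdriver is pushed away (distance of screwdriver from where it was at the start of the episode above 0.03 m).
It fails at once if the grease jar is pushed away (distance of grease from where it was at the start of the episode above 0.02 m).
It fails at once if the blue bin is pushed away (distance of clip_bin from where it was at the start of the episode above 0.02 m).
It also fails if it takes over 64 s, if anything falls off the work surface, if the arm or the gripper's body presses on something with over 40 N, if the wrist force passes 120 N, or if a joint passes its speed limit or range.

## Working session

There is one attempt and no reset: what is moved stays moved. The work goes in short steps, Python scripts to look and compute and a tool call to move; the robot and the scene stay as the last step left them, time stands still between calls to the robot, and variables do not carry over. Pictures are saved under pics/ and viewed, at most 10 in all, crops included, and the job is handed in when it is done.

Besides the shell and the picture viewer there is one more tool, called after "Call:" as name([rows], argument=value, ...), one row to a line, values as JSON. move_arm: Moves the arm, as the interface text tells. Scaled input: -1 to 1 covers 80 cm each way for a shift and 120 degrees each way for a turn. Its arguments: {"type":"object","properties":{"deltas":{"type":"array","items":{"type":"array","items":{"type":"array","items":{"type":"number","minimum":-1,"maximum":1}}}},"squeeze":{"type":"number"}},"required":["deltas"]}

```bash
mkdir -p pics && cat > h.py <<'E'
from rig import manip
import numpy as np, cv2
def grab(n,f):
    im=manip.get_image(n); cv2.imwrite('pics/'+f,im[:,:,::-1]); return im
def ray(n,u,v,st=None):
    c=manip.camera_params(n)
    d=np.array([(u-c['cx'])/c['fx'],(v-c['cy'])/c['fy'],1.])
    if n=='wrist':
        T=np.array(c['tool_from_camera']); w,x,y,z=st['ee_rot']
        from scipy.spatial.transform import Rotation as Ro
        R=Ro.from_quat([x,y,z,w]).as_matrix()
        return R@T[:3,3]+np.array(st['position']), R@T[:3,:3]@d
    R=np.array(c['R']);t=np.array(c['t']); return -R.T@t, R.T@d
def onz(n,u,v,z,st=None):
    o,d=ray(n,u,v,st); return (o+d*(z-o[2])/d[2])
def proj(n,X,st=None):
    c=manip.camera_params(n); X=np.array(X,float)
    if n=='wrist':
        T=np.array(c['tool_from_camera']); w,x,y,z=st['ee_rot']
        from scipy.spatial.transform import Rotation as Ro
        R=Ro.from_quat([x,y,z,w]).as_matrix()
        p=T[:3,:3].T@(R.T@(X-np.array(st['position']))-T[:3,3])
    else: p=np.array(c['R'])@X+np.array(c['t'])
    return np.array([c['fx']*p[0]/p[2]+c['cx'],c['fy']*p[1]/p[2]+c['cy']])
E
python3 - <<'E'
from h import *
print(manip.get_state())
a=grab('top','t0.png');b=grab('side','s0.png')
for n in('top','side','wrist'):print(n,manip.camera_params(n))
E
```

```text
{'clock': 0.0, 'qpos': array([-1.24398698e+00,  2.76603162e-01,  1.50616382e+00,  2.05809562e-05,
        1.36071372e+00, -1.20985220e-01]), 'qd': array([-1.92788603e-04, -5.54550843e-05, -1.62171038e-03,  1.75673937e-03,
        4.92888640e-04,  2.48489717e-04]), 'effort': array([ 1.64211753e-03, -4.16760492e+01, -2.45799994e+01,  2.79817061e-05,
        1.08744655e-02, -2.03358508e-05]), 'position': array([ 0.24879976, -0.51779475,  0.23842283]), 'ee_rot': array([-9.40066861e-04,  9.75039581e-01,  2.22029107e-01, -8.69714932e-05]), 'contact_force': array([-0.12492901,  0.37484887,  0.19887518]), 'moment': array([-0.0580419 , -0.01793254,  0.0143289 ]), 'gripper_force': 0.0, 'width': 0.085777090863489}
top {'fx': 399.6622820615032, 'fy': 399.6622820615032, 'cx': 259.70449932762875, 'cy': 192.98507587707766, 'R': array([[ 0.05991622, -0.99819165, -0.00484539],
       [-0.97563803, -0.05753478, -0.21170778],
       [ 0.21104616,  0.01741207, -0.977321  ]]), 't': array([-0.19730639,  0.53587203,  1.18942483])}
side {'fx': 389.70076542218163, 'fy': 389.70076542218163, 'cx': 254.33720422859818, 'cy': 187.9355946659816, 'R': array([[-0.76603318, -0.64261007, -0.01566726],
       [-0.42583575,  0.52558035, -0.73649794],
       [ 0.4815154 , -0.55751018, -0.67625833]]), 't': array([0.27618256, 0.3791566 , 0.73071277])}
wrist {'fx': 310.5574906691994, 'fy': 310.5574906691994, 'cx': 258.37168830953533, 'cy': 193.66868348343388, 'tool_from_camera': array([[ 9.05554533e-04, -9.57747050e-01, -2.87610445e-01,
         7.31144203e-02],
       [ 9.99998878e-01,  1.21053104e-03, -8.82544488e-04,
         6.53554676e-04],
       [ 1.19341575e-03, -2.87609323e-01,  9.57747072e-01,
        -1.33685888e-01],
       [ 0.00000000e+00,  0.00000000e+00,  0.00000000e+00,
         1.00000000e+00]])}
```

View pics/t0.png

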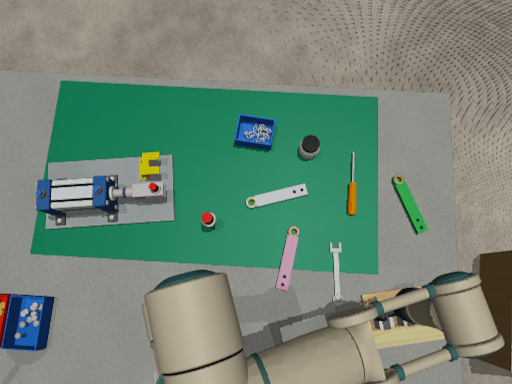

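View pics/s0.png

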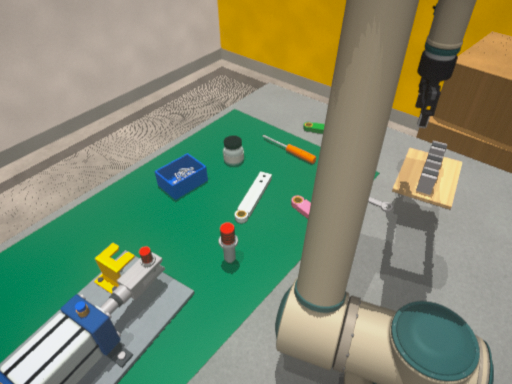

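The top view shows the fork and its small pin at about (153,188), with the bracket at (150,165). The larger decoy pin is at (208,219). The silver link has its brass eye at (251,203) and its square end at (306,188). The side view agrees.

```bash
python3 - <<'E'
from h import *
im=cv2.imread('pics/t0.png'); hsv=cv2.cvtColor(im,cv2.COLOR_BGR2HSV)
def blobs(m,a=20):
    n,l,s,c=cv2.connectedComponentsWithStats(m.astype(np.uint8)); return [(s[i,4],s[i,:4],c[i],l==i) for i in range(1,n) if s[i,4]>a]
H,S,V=cv2.split(hsv)
for a,b,c,_ in blobs(((H<6)|(H>174))&(S>170)&(V>90)): print('red',a,b,c,onz('top',*c,.136))
for a,b,c,_ in blobs((H>22)&(H<35)&(S>170),60): print('yel',a,b,c,onz('top',*c,.075))
for a,b,c,l in blobs((S<40)&(V>150),200):
    if 245<c[0]<310 and 170<c[1]<215:
        r=cv2.minAreaRect(np.argwhere(l)[:,::-1].astype(np.float32)); print('link',a,r)
        print([onz('top',*p,.018).round(4) for p in cv2.boxPoints(r)])
for a,b,c,l in blobs((H>10)&(H<30)&(S>60)&(S<200),8): print('brass',a,b,c,onz('top',*c,.018).round(3))
for a,b,c,l in blobs((H>100)&(H<125)&(S>120),100): print('blue',a,b,c)
# plate edges
for p in [(173,155),(174,220),(48,228)]: print('plate',onz('top',*p,.012))
E
```

```text
red 44 [149 183   8   8] [152.45454545 186.15909091] [0.53149088 0.14845822 0.136     ]
red 90 [201 212  12  11] [206.63333333 217.13333333] [ 0.44953    -0.01821439  0.136     ]
red 137 [  0 294   8  44] [  2.59854015 309.86131387] [0.15960815 0.51968921 0.136     ]
yel 348 [140 152  20  28] [148.31321839 164.2183908 ] [0.61406075 0.18757114 0.075     ]
link 609 ((275.8110046386719, 195.66758728027344), (11.239829063415527, 61.8715934753418), 76.32868957519531)
[array([ 0.5373, -0.1163,  0.018 ]), array([ 0.5969, -0.3072,  0.018 ]), array([ 0.5613, -0.317 ,  0.018 ]), array([ 0.5023, -0.1272,  0.018 ])]
brass 9 [152 156   8   4] [155.88888889 158.33333333] [0.651 0.183 0.018]
brass 20 [149 160  11  12] [153.8 165.7] [0.626 0.187 0.018]
brass 10 [149 174   7   5] [151.1 175. ] [0.594 0.192 0.018]
brass 34 [395 176   8   7] [398.44117647 178.91176471] [ 0.628 -0.61   0.018]
brass 23 [356 184   1  23] [356. 195.] [ 0.567 -0.473  0.018]
brass 13 [ 97 188   5   6] [ 99.07692308 191.30769231] [0.53  0.353 0.018]
brass 15 [ 40 191   6   6] [ 42.73333333 194.06666667] [0.51  0.534 0.018]
br
[... 189 characters left out ...]
6394756 301.45557174] [ 0.262 -0.907  0.018]
brass 19 [413 286  10   3] [417.73684211 287.        ] [ 0.29  -0.664  0.018]
brass 351 [361 289  42  18] [378.95726496 296.24501425] [ 0.255 -0.546  0.018]
brass 49 [  0 302   5  14] [  1.51020408 307.34693878] [0.154 0.598 0.018]
brass 1236 [368 316  77  33] [403.66100324 334.17313916] [ 0.15  -0.619  0.018]
blue 872 [235 114  40  36] [252.98394495 131.12270642]
blue 553 [ 92 176  25  35] [102.27124774 193.45931284]
blue 457 [ 36 179  28  36] [ 45.03938731 197.46827133]
blue 2064 [  1 295  53  56] [ 26.98546512 323.30523256]
plate [0.6676899  0.12942904 0.012     ]
plate [0.45222572 0.10331826 0.012     ]
plate [0.40291778 0.50118512 0.012     ]
```

```bash
cat >> h.py <<'E'
from scipy.spatial.transform import Rotation as Ro
def go(x,y,z,yaw):
    s=manip.get_state(); w,a,b,c=s['ee_rot']; R=Ro.from_quat([a,b,c,w]).as_matrix()
    d=R.T@(np.array([x,y,z])-s['position'])/.8
    cur=np.degrees(np.arctan2(R[1,0],R[0,0])); t=-((yaw-cur+180)%360-180)/120
    print('clock',s['clock'],'pos',s['position'].round(4),'yaw',cur.round(2),'w',s['width'],'cmd',d.round(4),round(t,4))
E
python3 -c "
from h import *
go(.5315,.1485,.235,97)"
```

```text
clock 0.1 pos [ 0.2488 -0.5178  0.2385] yaw 25.66 w 0.08516988438480165 cmd [ 0.6792 -0.5978  0.0056] -0.5945
```

Call:
move_arm([
  [[0.68,-0.597,0,-0.595,-1],[0.68,-0.597,0,-0.595,-1],[0.68,-0.597,0,-0.595,-1],[0.68,-0.597,0,-0.595,-1],[0.68,-0.597,0,-0.595,-1],[0.68,-0.597,0,-0.595,-1],[0.68,-0.597,0,-0.595,-1],[0.68,-0.597,0,-0.595,-1],[0.68,-0.597,0,-0.595,-1],[0.68,-0.597,0,-0.595,-1],[0.68,-0.597,0,-0.595,-1],[0.68,-0.597,0,-0.595,-1]],
])

```text
clock: 1.3
position: [0.4842, 0.0358, 0.2391]
ee_rot: [0.0, 0.662, 0.749, -0.0]
contact_force: [0.6, -0.5, 1.1]
width: 0.0852
gripper_force: 0.0
```

```bash
python3 -c "
from h import *
go(.5315,.1485,.235,97)"
```

```text
clock 1.3 pos [0.4842 0.0358 0.2391] yaw 97.08 w 0.0852125375524024 cmd [0.1325 0.0761 0.0051] 0.0006
```

Call:
move_arm([
  [[0.132,0.076,0.005,0,-1],[0.132,0.076,0.005,0,-1],[0.132,0.076,0.005,0,-1],[0.132,0.076,0.005,0,-1],[0.132,0.076,0.005,0,-1]],
])

```text
clock: 1.8
position: [0.5308, 0.1459, 0.2346]
ee_rot: [-0.0, 0.662, 0.75, -0.001]
contact_force: [-1.0, -0.9, -0.2]
width: 0.0853
gripper_force: 0.0
```

```bash
python3 - <<'E'
from h import *
s=manip.get_state(); print(s['position'],s['qd'].round(3)); im=grab('wrist','w1.png'); np.save('w1.npy',dict(position=s['position'],ee_rot=s['ee_rot']),allow_pickle=True)
im=cv2.imread('pics/w1.png');H,S,V=cv2.split(cv2.cvtColor(im,cv2.COLOR_BGR2HSV))
def b(m,a,z,n):
    k,l,st,c=cv2.connectedComponentsWithStats(m.astype(np.uint8))
    for i in range(1,k):
        if st[i,4]>a: print(n,st[i],c[i].round(1),onz('wrist',*c[i],z,s).round(4))
b(((H<6)|(H>174))&(S>150)&(V>80),100,.136,'red'); b((H>22)&(H<35)&(S>150),200,.075,'yel')
E
```

```text
[0.5307883  0.1458892  0.23460248] [-0.029 -0.017  0.012 -0.003  0.003 -0.001]
red [248 179  27  30 620] [260.8 193.6] [0.5322 0.1491 0.136 ]
red [151 323  25  29 405] [164.8 334.6] [0.463  0.0062 0.136 ]
yel [ 310  100   86   84 4820] [351.2 140. ] [0.6121 0.1937 0.075 ]
```

View pics/w1.png

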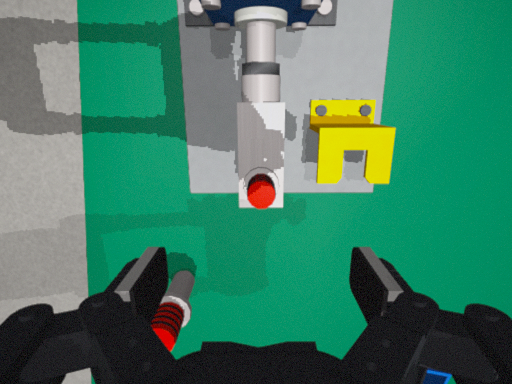

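The wrist view shows the pin's red grip at (261,194) and the fork's front corners at about (238,207) and (284,207). The notch opening spans columns ~343–371, with its back at row ~150 and the lip's front edge at row 184.

```bash
python3 - <<'E'
from h import *
s=np.load('w1.npy',allow_pickle=True).item()
im=cv2.imread('pics/w1.png');H,S,V=cv2.split(cv2.cvtColor(im,cv2.COLOR_BGR2HSV))
Y=(H>22)&(H<35)&(S>150)&(V>190)
for r in range(130,186,6):
    x=np.flatnonzero(Y[r]); j=np.flatnonzero(np.diff(x)>3); print(r,x.min(),x.max(),[(x[k],x[k+1]) for k in j])
c=Y[:,357]; print('col357',np.flatnonzero(c).min(),np.flatnonzero(c).max()); print('col325',np.flatnonzero(Y[:,330]).max())
u=np.array([-.122,.9925]);X=np.array([u[1],-u[0]])
m=(onz('wrist',238,207,.1,s)+onz('wrist',284,207,.1,s))/2; print('fork bore',m[:2]+.022*u, onz('wrist',238,120,.1,s),onz('wrist',238,207,.1,s),onz('wrist',284,207,.1,s))
W=(S<45)&(V>120)
for r in range(110,205,15):
    x=np.flatnonzero(W[r,215:305])+215; print(r,x.min(),x.max(), V[r,228:245],V[r,276:293])
E
```

```text
130 320 394 []
136 320 394 []
142 319 393 []
148 319 392 []
154 319 391 [(np.int64(342), np.int64(368))]
160 319 391 [(np.int64(342), np.int64(367))]
166 318 390 [(np.int64(341), np.int64(367))]
172 318 389 [(np.int64(341), np.int64(366))]
178 318 388 [(np.int64(340), np.int64(366))]Traceback (most recent call last):
  File "<stdin>", line 6, in <module>
    return umr_minimum(a, axis, None, out, keepdims, initial, where)
ValueError: zero-size array to reduction operation minimum which has no identity
```

```bash
python3 - <<'E'
from h import *
s=np.load('w1.npy',allow_pickle=True).item()
im=cv2.imread('pics/w1.png');H,S,V=cv2.split(cv2.cvtColor(im,cv2.COLOR_BGR2HSV))
Y=(H>22)&(H<35)&(S>150)
for c in(330,355,380): print(c,np.flatnonzero(Y[:,c]).min(),np.flatnonzero(Y[:,c]).max(),V[120:186:2,c])
print(V[163,335:375],H[163,335:375])
u=np.array([-.122,.9925]);X=np.array([u[1],-u[0]])
L=onz('wrist',341.5,163,.075,s);R=onz('wrist',367.5,163,.075,s);print(L,R,np.linalg.norm(L-R))
for r in (183.5,):
  F=onz('wrist',355,r,.075,s);print('front edge ->notch',F[:2]+.0215*u)
m=(onz('wrist',238,207,.1,s)+onz('wrist',284,207,.1,s))/2; b=m[:2]+.022*u;print('fork bore',b,'notch pred',b+.09*X+.015*u, 'from pin',np.array([.5322,.1491])+.09*X+.015*u)
print(onz('wrist',238,120,.1,s),onz('wrist',238,207,.1,s),onz('wrist',284,207,.1,s))
for r in range(110,205,20): print(r, V[r,228:245],V[r,276:293])
E
```

```text
330 100 182 [198 197 142 134 220 229 228 228 227 228 228 228 228 227 228 228 229 229
 228 228 228 228 227 228 229 228 229 229 230 229 229 229 191]
355 100 149 [200 199 137 135 222 227 226 227 227 228 228 227 227 229 228 144 112 106
 106 109 108 127 174 173 171 170 173 172 173 173 181 185 187]
380 125 183 [163 146 142 137 222 227 225 228 226 227 227 227 227 227 227 227 227 226
 228 228 227 228 227 227 228 227 228 228 228 227 228 231 161]
[229 228 228 228 227 228 229 220 191 187 175 173 175 170 173 171 171 172
 170 171 167 166 167 170 173 170 172 170 170 147 117 170 228 230 229 227
 228 226 228 228] [ 29  29  29  29  29  29  29  29 100 103 100 105 100  83 105 102 120 103
 110 105 100  99 100 100 100 113 100 110 120  18  22  28  29  29  29  29
  29  29  29  29]
[0.60748564 0.17110141 0.075     ] [0.63213698 0.17422057 0.075     ] 0.024847887016462216
front edge ->notch [0.6219927  0.17417506]
fork bore [0.53283689 0.14767662] notch pred [0.62033189 0.17354412] from pin [0.619695  0.1749675]
[0.50644606 0.20023626 0.1       ] [0.51468126 0.12319591 0.1       ] [0.55636052 0.12848732 0.1       ]
110 [127 123 126 122 126 126 123 128 132 150 161 158 158 160 163 163 159] [229 229 226 228 227 227 226 228 220 143 137 184 189 187 186 187 187]
130 [123 121 124 127 124 125 125 123 125 135 158 156 157 160 161 161 160] [181 182 183 180 188 213 229 226 202 136 126 128 125 126 129 126 130]
150 [124 132 163 152 132 135 143 132 127 129 154 158 158 158 157 156 157] [159 158 157 160 160 161 162 163 177 186 187 187 188 186 187 187 188]
170 [184 183 185 182 184 187 179 134 129 130 140 156 154 155 156 152 155] [216 228 229 229 229 229 229 216 188 187 186 186 188 186 188 186 190]
190 [186 186 185 182 183 185 185 185 185 184 190 221 224 223 223 222 209] [227 221 226 230 229 229 227 204 186 186 185 187 187 187 187 188 189]
```

```bash
python3 -c "
from h import *
go(.5323,.1487,.118,96.9)"
```

```text
clock 1.85 pos [0.5307 0.1452 0.2348] yaw 97.06 w 0.08531680108268526 cmd [0.0042 0.0028 0.146 ] 0.0013
```

Call:
move_arm([
  [[0.0042,0.0028,0.07,0,-1],[0.0042,0.0028,0.1,0,-1],[0.0042,0.0028,0.13,0,-1],[0.0042,0.0028,0.146,0,-1],[0.0042,0.0028,0.146,0,-1],[0.0042,0.0028,0.146,0,-1]],
])

```text
clock: 2.45
position: [0.5339, 0.1489, 0.1195]
ee_rot: [0.001, 0.663, 0.749, 0.001]
contact_force: [-0.3, -0.2, 0.0]
width: 0.0854
gripper_force: 0.0
```

```bash
python3 - <<'E'
from h import *
go(.5323,.1487,.118,96.9); s=manip.get_state()
im=grab('wrist','w2.png'); im=im[:,:,::-1].copy();H,S,V=cv2.split(cv2.cvtColor(im,cv2.COLOR_BGR2HSV))
m=((H<6)|(H>174))&(S>150)&(V>80)
k,l,st,c=cv2.connectedComponentsWithStats(m.astype(np.uint8))
for i in range(1,k):
    if st[i,4]>300: print(st[i],c[i],onz('wrist',*c[i],.136,s))
print(proj('wrist',[.5323,.1487,.136],s))
E
```

```text
clock 2.45 pos [0.5339 0.1489 0.1195] yaw 96.99 w 0.08543241191431636 cmd [-0.0001 -0.002   0.0018] 0.0008
[ 230  250   51   50 2014] [254.90367428 274.84409136] [0.53236816 0.15009347 0.136     ]
[254.35689255 277.67928974]
```

View pics/w2.png

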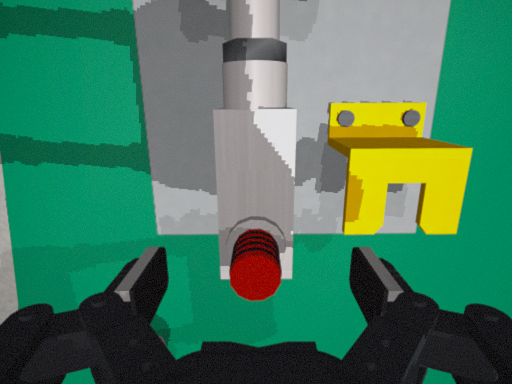

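The pin's top face is centred at about (255,275), midway between the open fingers, with the notch to its right at about (403,205). I'll close on it now.

Call:
move_arm([
  [[0.001,-0.002,0.0,0,-1],[0.001,-0.002,0.0,0,1],[0.001,-0.002,0.0,0,1],[0.001,-0.002,0.0,0,1],[0.001,-0.002,0.0,0,1],[0.001,-0.002,0.0,0,1],[0.001,-0.002,0.0,0,1],[0.001,-0.002,0.0,0,1]],
], squeeze=50)

```text
clock: 3.3
position: [0.5317, 0.1502, 0.1188]
ee_rot: [0.0, 0.662, 0.749, 0.0]
contact_force: [0.1, -0.2, 3.1]
width: 0.0215
gripper_force: 48.9
```

Call:
move_arm([
  [[0.0,0,-0.02,0,1],[0.0,0,-0.04,0,1],[0.0,0,-0.07,0,1],[0.0,0,-0.1,0,1],[0.0,0,-0.1,0,1],[0.0,0,-0.1,0,1],[0.0,0,-0.1,0,1]],
])

```text
clock: 4.0
position: [0.5303, 0.15, 0.1968]
ee_rot: [-0.001, 0.662, 0.749, -0.001]
contact_force: [0.2, 0.3, -0.5]
width: 0.0216
gripper_force: 50.2
```

```bash
python3 - <<'E'
from h import *
go(.6205,.1735,.198,96.9); s=manip.get_state()
print(s['contact_force'],s['gripper_force']);im=grab('wrist','w3.png');grab('side','s3.png')
np.save('w3.npy',dict(position=s['position'],ee_rot=s['ee_rot']),allow_pickle=True)
a=cv2.imread('pics/w3.png');b=cv2.imread('pics/s3.png')[200:384,40:240]
b=cv2.resize(b,None,fx=1.44,fy=1.44*384/384/1); c=np.zeros((384,800,3),np.uint8);c[:,:512]=a;c[:b.shape[0],512:512+b.shape[1]]=b;cv2.imwrite('pics/c3.png',c)
E
```

```text
clock 4.0 pos [0.5303 0.15   0.1968] yaw 97.06 w 0.02163823161339076 cmd [ 0.0153  0.1155 -0.0019] 0.0013
[ 0.19451523  0.25569555 -0.4968102 ] 50.2208536863327
```

View pics/c3.png

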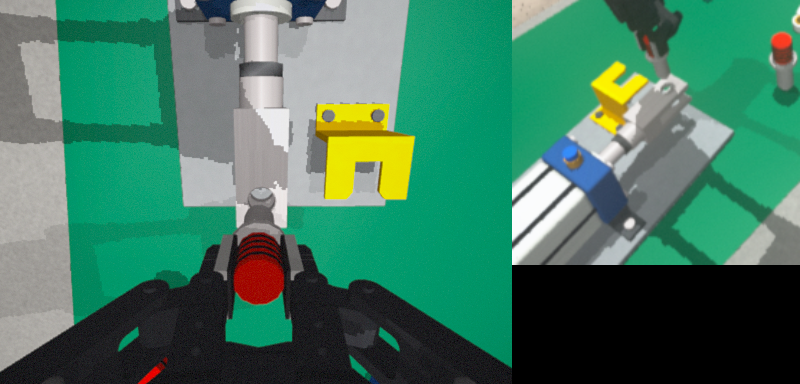

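The pin is up clear of the fork. Its top face is at about (259,282), the empty bore at (262,198), and the notch between columns ~352–380 with its back at row ~163.

```bash
python3 - <<'E'
from h import *
s=np.load('w3.npy',allow_pickle=True).item()
im=cv2.imread('pics/w3.png');H,S,V=cv2.split(cv2.cvtColor(im,cv2.COLOR_BGR2HSV))
m=((H<6)|(H>174))&(S>150)&(V>80); ys,xs=np.nonzero(m[225:310,220:300]); print('red',xs.min()+220,xs.max()+220,ys.min()+225,ys.max()+225)
Y=(H>22)&(H<35)&(S>150)&(V>205)
for r in range(140,204,5):
    x=np.flatnonzero(Y[r]); j=np.flatnonzero(np.diff(x)>3); print(r,x.min(),x.max(),[(x[k],x[k+1]) for k in j])
for c in(335,366,400): y=np.flatnonzero(Y[:,c]);print(c,y.min(),y.max())
yb=ys.max()+225;xm=(xs.min()+xs.max())/2+220
print('top rim front',onz('wrist',xm,yb,.214,s),'tcp',s['position'])
print('bore',onz('wrist',262,197,.1,s))
print(V[180:222,262])
E
```

```text
red 234 283 233 303
140 329 413 []
145 328 412 []
150 328 412 []
155 328 411 []
160 327 410 []
165 327 409 [(np.int64(354), np.int64(383))]
170 327 409 [(np.int64(354), np.int64(382))]
175 327 408 [(np.int64(353), np.int64(382))]
180 326 407 [(np.int64(353), np.int64(381))]
185 326 407 [(np.int64(352), np.int64(380))]
190 326 406 [(np.int64(352), np.int64(380))]
195 325 406 [(np.int64(349), np.int64(382))]Traceback (most recent call last):
  File "<stdin>", line 7, in <module>
    return umr_minimum(a, axis, None, out, keepdims, initial, where)
ValueError: zero-size array to reduction operation minimum which has no identity
```

```bash
python3 - <<'E'
from h import *
s=np.load('w3.npy',allow_pickle=True).item()
u=np.array([-.121,.9926]);X=np.array([u[1],-u[0]])
T=lambda p:np.array([(p[:2]-s['position'][:2])@u,(p[:2]-s['position'][:2])@X]).round(4)
print('rim front (tool x,y rel)',T(onz('wrist',258.5,303,.214,s)),'width ends',T(onz('wrist',234,281,.214,s)),T(onz('wrist',283,281,.214,s)))
b=onz('wrist',262,197,.1,s);print('bore',b,T(b))
L=onz('wrist',353.5,175,.075,s);R=onz('wrist',382,175,.075,s);B=onz('wrist',366,162,.075,s);F=onz('wrist',340,199,.075,s)
print('notch LR',T(L),T(R),'back',T(B),'front',T(F),'world',(L+R)/2)
im=cv2.imread('pics/w3.png');print(im[150:170,366,2],im[192:206,340,2],im[180:222,262,1])
E
```

```text
rim front (tool x,y rel) [-0.0122  0.0003] width ends [-0.0013 -0.0102] [-0.0012  0.0108]
bore [0.5327661  0.15125759 0.1       ] [0.0009 0.0026]
notch LR [0.0129 0.0797] [0.013  0.1037] back [0.024  0.0891] front [-0.0083  0.07  ] world [0.61980829 0.17394859 0.075     ]
[235 236 235 236 235 235 235 236 236 236 237 199 138 113 107 112 111 108
 109 109] [235 236 236 237 237 237 235 211 195 190 188 193 192 190] [154 153 152 152 155 152 145 134 181 186 190 189 177 176 172 172 174 173
 157 113  97  99 120 128 123 100  95  95  95  95  92  96  92  92  92  92
  94  93  91  96 100  99]
```

Call:
move_arm([
  [[0.0075,0.057,0,0,1],[0.015,0.1147,0,0,1],[0.015,0.1147,0,0,1],[0.015,0.1147,0.04,0,1],[0.015,0.1147,0.054,0,1],[0.015,0.1147,0.054,0,1],[0.015,0.1147,0.054,0,1]],
])

```text
clock: 4.8
position: [0.6208, 0.1733, 0.1553]
ee_rot: [-0.0, 0.662, 0.749, -0.0]
contact_force: [0.3, 0.1, -1.0]
width: 0.021
gripper_force: 50.4
```

```bash
python3 - <<'E'
from h import *
go(.6205,.1735,.198-.103,96.9); s=manip.get_state()
im=grab('wrist','w4.png')
np.save('w4.npy',dict(position=s['position'],ee_rot=s['ee_rot']),allow_pickle=True)
E
```

```text
clock 4.8 pos [0.6208 0.1733 0.1553] yaw 97.05 w 0.020978497589051452 cmd [ 0.0003 -0.0004  0.0754] 0.0013
```

View pics/w4.png

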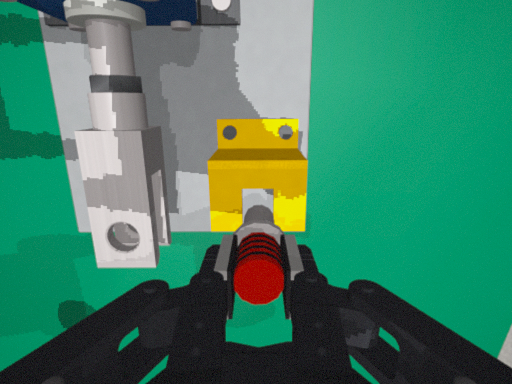

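The pin's tip is at about (259,208), just above the notch, which spans columns 242–275 with its back at row ~190 and the lip's front edge at row 231. Laterally it is centred.

```bash
python3 - <<'E'
from h import *
s=np.load('w4.npy',allow_pickle=True).item()
im=cv2.imread('pics/w4.png')
print(im[180:200,250,2],im[222:240,225,2],im[200,235:285,2])
u=np.array([-.121,.9926]);X=np.array([u[1],-u[0]])
T=lambda p:np.array([(p[:2]-s['position'][:2])@u,(p[:2]-s['position'][:2])@X]).round(4)
for p in [(242.5,200),(274.5,200),(250,190),(225,231)]: print(p,T(onz('wrist',*p,.075,s)))
print('tip edge',T(onz('wrist',259,206,.0865,s)),'bore',T(onz('wrist',123,237,.1,s)))
E
```

```text
[208 207 207 206 206 207 203 208 202 196 193 195 193 191 178 176 178 174
 176 177] [239 240 240 240 241 240 240 242 241 180  75  17  56 100 105 101 100  98] [207 208 211 208 210 211 201 165 179 177 177 178 181 176 177 177 178 177
 178 177 176 177 179 175 175 178 179 180 178 179 181 180 178 178 178 176
 176 177 190 238 240 239 238 239 238 238 239 239 239 239]
(242.5, 200) [ 0.0037 -0.0114]
(274.5, 200) [0.0038 0.0117]
(250, 190) [ 0.0113 -0.006 ]
(225, 231) [-0.0206 -0.0248]
tip edge [0.0031 0.0005] bore [-0.0142 -0.0896]
```

Call:
move_arm([
  [[0,0,0.02,0,1],[0,0,0.035,0,1],[0,0,0.05,0,1],[0,0,0.065,0,1],[0,0,0.0755,0,1],[0,0,0.0755,0,1],[0,0,0.0755,0,1]],
])

```text
clock: 5.55
position: [0.6213, 0.1734, 0.0946]
ee_rot: [0.0, 0.662, 0.749, 0.0]
contact_force: [0.3, 0.6, -2.1]
width: 0.0216
gripper_force: 50.6
```

Call:
move_arm([
  [[0,0,0,0,-0.05],[0,0,0,0,-0.05],[0,0,0,0,-0.05],[0,0,0,0,-0.05],[0,0,0,0,-0.05],[0,0,0,0,-0.05],[0,0,-0.04,0,-0.05],[0,0,-0.09,0,-0.05],[0,0,-0.14,0,-0.05],[0,0,-0.14,0,-0.05],[0,0,-0.14,0,-0.05]],
])

```text
clock: 6.65
position: [0.6216, 0.1734, 0.2082]
ee_rot: [0.001, 0.662, 0.749, 0.001]
contact_force: [-0.6, 0.0, -0.8]
width: 0.0445
gripper_force: 0.0
```

```bash
python3 - <<'E'
from h import *
go(.5495,-.2167,.20,107.3); s=manip.get_state()
im=grab('wrist','w5.png')
np.save('w5.npy',dict(position=s['position'],ee_rot=s['ee_rot']),allow_pickle=True)
im=im[:,:,::-1].copy();H,S,V=cv2.split(cv2.cvtColor(im,cv2.COLOR_BGR2HSV))
m=((H<6)|(H>174))&(S>150)&(V>80)
k,l,st,c=cv2.connectedComponentsWithStats(m.astype(np.uint8))
for i in range(1,k):
    if st[i,4]>300: print(st[i],c[i])
for z in(.086,.111):print(proj('wrist',[.6208,.1735,z],s))
E
```

```text
clock 6.65 pos [0.6216 0.1734 0.2082] yaw 97.06 w 0.044458015093476196 cmd [-0.4729 -0.1494  0.0098] -0.0854
[244 186  28  28 622] [257.26527331 199.31350482]
[256.98344135 189.09053712]
[256.90982268 197.82193143]
```

View pics/w5.png

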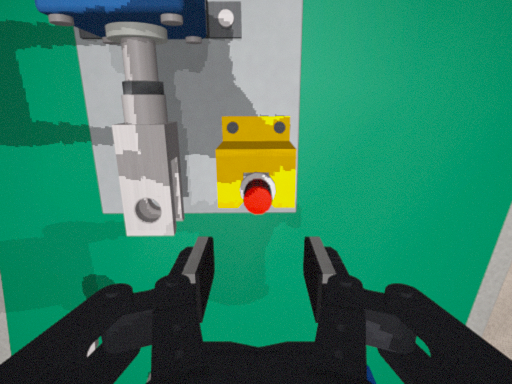

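The pin hangs upright with its flange on the lip; its red top is at (257,199), as predicted. The empty bore is at about (149,210). Next is the link.

Call:
move_arm([
  [[-0.473,-0.15,0.01,-0.085,-1],[-0.473,-0.15,0.01,-0.085,-1],[-0.473,-0.15,0.01,-0.085,-1],[-0.473,-0.15,0.01,-0.085,-1],[-0.473,-0.15,0.01,-0.085,-1],[-0.473,-0.15,0.01,-0.085,-1],[-0.473,-0.15,0.01,-0.085,-1],[-0.473,-0.15,0.01,-0.085,-1],[-0.473,-0.15,0.01,-0.085,-1],[-0.473,-0.15,0.01,-0.085,-1],[-0.473,-0.15,0.01,-0.085,-1]],
])

```text
clock: 7.8
position: [0.548, -0.2157, 0.1976]
ee_rot: [-0.001, 0.593, 0.805, 0.0]
contact_force: [0.1, -0.0, 0.0]
width: 0.0854
gripper_force: 0.0
```

```bash
python3 - <<'E'
from h import *
s5=np.load('w5.npy',allow_pickle=True).item(); print('bore',onz('wrist',149,210,.1,s5))
s=manip.get_state(); im=grab('wrist','w6.png')
np.save('w6.npy',dict(position=s['position'],ee_rot=s['ee_rot']),allow_pickle=True)
a=im[:,:,::-1].copy();H,S,V=cv2.split(cv2.cvtColor(a,cv2.COLOR_BGR2HSV))
k,l,st,c=cv2.connectedComponentsWithStats(((S<50)&(V>150)).astype(np.uint8))
for i in range(1,k):
    if st[i,4]>800:
        r=cv2.minAreaRect(np.argwhere(l==i)[:,::-1].astype(np.float32)); P=[onz('wrist',*p,.018,s) for p in cv2.boxPoints(r)]
        print(st[i],r,np.round(P,4)[:,:2].tolist(),np.mean(P,0).round(4))
k,l,st,c=cv2.connectedComponentsWithStats(((H>10)&(H<30)&(S>70)).astype(np.uint8))
for i in range(1,k):
    if st[i,4]>60: print('brass',st[i],c[i],onz('wrist',*c[i],.018,s).round(4))
go(.5495,-.2167,.20,107.3)
E
```

```text
bore [0.53404755 0.14866093 0.1       ]
[   0    0   59  128 6032] ((23.902441024780273, 60.878055572509766), (56.98267364501953, 127.21713256835938), 6.340191841125488) [[0.2775, -0.2435], [0.2827, -0.1274], [0.3313, -0.1175], [0.3316, -0.233]] [ 0.3058 -0.1804  0.018 ]
[ 240   76   37  189 5641] ((258.0, 170.0), (188.0, 36.0), 90.0) [[0.5026, -0.1298], [0.5351, -0.1197], [0.5974, -0.3086], [0.5587, -0.3207]] [ 0.5485 -0.2197  0.018 ]
[ 442  128   58   86 1312] ((481.45703125, 172.31971740722656), (47.49633026123047, 93.87895202636719), 31.607501983642578) [[0.7358, -0.1858], [0.7445, -0.0967], [0.7953, -0.1064], [0.7904, -0.1983]] [ 0.7665 -0.1468  0.018 ]
[   0  155   40  112 3600] ((19.5, 210.5), (111.0, 39.0), 90.0) [[0.2908, -0.2748], [0.3287, -0.2629], [0.3421, -0.3912], [0.2999, -0.4044]] [ 0.3154 -0.3333  0.018 ]
[   0  265  105   59 2241] ((52.0, 294.0), (58.0, 104.0), 90.0) [[0.2998, -0.4031], [0.4122, -0.3679], [0.425, -0.4457], [0.3054, -0.4832]] [ 0.3606 -0.425   0.018 ]
brass [244  80  29  30 325] [258.09846154  94.17230769] [ 0.5238 -0.1403  0.018 ]
brass [129 189  26  25 371] [140.50134771 201.60377358] [ 0.437  -0.2812  0.018 ]
brass [166 338  36  23 506] [181.52964427 347.47628458] [ 0.5222 -0.4528  0.018 ]
clock 7.85 pos [ 0.5482 -0.2154  0.198 ] yaw 107.33 w 0.08543157803857142 cmd [-0.002   0.001  -0.0025] 0.0002
```

View pics/w6.png

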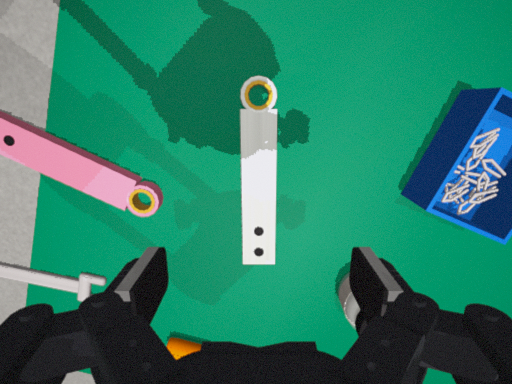

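The aluminium link lies straight up the image: brass eye at (258,94), square end at row 265. It is in line with the tool, and the pink decoy link, spanner and jar are clear of the fingers.

Call:
move_arm([
  [[-0.0042,0.0005,0.05,0,-1],[-0.0042,0.0005,0.1,0,-1],[-0.0042,0.0005,0.15,0,-1],[-0.0042,0.0005,0.19,0,-1],[-0.0042,0.0005,0.215,0,-1],[-0.0042,0.0005,0.231,0,-1],[-0.0042,0.0005,0.231,0,-1],[-0.0042,0.0005,0.231,0,-1]],
])

```text
clock: 8.65
position: [0.5507, -0.2196, 0.0148]
ee_rot: [0.001, 0.593, 0.806, 0.0]
contact_force: [-0.2, -0.2, -0.5]
width: 0.0852
gripper_force: 0.0
```

```bash
python3 - <<'E'
from h import *
s=manip.get_state(); im=grab('wrist','w7.png')
a=im[:,:,::-1].copy();H,S,V=cv2.split(cv2.cvtColor(a,cv2.COLOR_BGR2HSV))
k,l,st,c=cv2.connectedComponentsWithStats(((H>10)&(H<30)&(S>70)).astype(np.uint8))
for i in range(1,k):
    if st[i,4]>60: print('brass',st[i],c[i],onz('wrist',*c[i],.018,s).round(4))
go(.5483,-.219,.0115,107.3)
E
```

```text
brass [ 219   35   70   75 2273] [253.1108667   69.44258689] [ 0.5236 -0.1397  0.018 ]
brass [  0 282  32  44 777] [ 10.99227799 300.6975547 ] [ 0.4417 -0.2758  0.018 ]
clock 8.7 pos [ 0.551  -0.22    0.0153] yaw 107.3 w 0.08514452605855596 cmd [ 0.0022 -0.0028  0.0047] 0.0
```

Call:
move_arm([
  [[0.002,-0.003,0.0045,0,-1],[0.002,-0.003,0.0045,0,-1],[0.002,-0.003,0.0045,0,1],[0.002,-0.003,0.0045,0,1],[0.002,-0.003,0.0045,0,1],[0.002,-0.003,0.0045,0,1],[0.002,-0.003,0.0045,0,1],[0.002,-0.003,0.0045,0,1]],
], squeeze=70)

```text
clock: 9.5
position: [0.5477, -0.2195, 0.0111]
ee_rot: [0.001, 0.593, 0.805, 0.0]
contact_force: [0.7, 0.4, 5.8]
width: 0.0342
gripper_force: 72.1
```

```bash
python3 -c "
from h import *
go(.5483,-.219,.11,96.9);print(manip.get_state()['contact_force'])"
```

```text
clock 9.5 pos [ 0.5477 -0.2195  0.0111] yaw 107.25 w 0.03420028226257702 cmd [ 0.0002  0.001  -0.1236] 0.0862
[0.73994991 0.38662175 5.78304442]
```

Call:
move_arm([
  [[0,0,-0.03,0,1],[0,0,-0.07,0,1],[0,0,-0.12,0,1],[0,0,-0.17,0,1],[0,0,-0.17,0,1],[0,0,-0.17,0,1]],
])

```text
clock: 10.1
position: [0.5467, -0.219, 0.1464]
ee_rot: [-0.0, 0.593, 0.805, -0.0]
contact_force: [-0.2, 0.6, -4.1]
width: 0.0339
gripper_force: 71.3
```

```bash
python3 -c "
from h import *
go(.5506,.0071,.15,96.9);s=manip.get_state();print(s['contact_force'],s['moment'],s['gripper_force'])"
```

```text
clock 10.1 pos [ 0.5467 -0.219   0.1464] yaw 107.26 w 0.03386114627385096 cmd [ 0.2684  0.0885 -0.0046] 0.0863
[-0.18530965  0.56978981 -4.09598552] [ 0.06339522 -0.00311475  0.00531523] 71.29574060440063
```

Call:
move_arm([
  [[0.045,0.015,-0.004,0.02,1],[0.09,0.03,-0.004,0.04,1],[0.135,0.045,-0.004,0.06,1],[0.18,0.06,-0.004,0.086,1],[0.225,0.075,-0.004,0.086,1],[0.25,0.082,-0.004,0.086,1],[0.268,0.0885,-0.004,0.086,1],[0.268,0.0885,-0.004,0.086,1],[0.268,0.0885,-0.004,0.086,1],[0.268,0.0885,-0.004,0.086,1]],
])

```text
clock: 11.1
position: [0.551, 0.0054, 0.1491]
ee_rot: [-0.0, 0.663, 0.748, -0.001]
contact_force: [-0.9, 0.9, -2.2]
width: 0.034
gripper_force: 71.2
```

```bash
python3 - <<'E'
from h import *
go(.5506,.0071,.0821,96.9)
s=manip.get_state(); im=grab('wrist','w8.png');grab('side','s8.png')
np.save('w8.npy',dict(position=s['position'],ee_rot=s['ee_rot']),allow_pickle=True)
E
```

```text
clock 11.1 pos [0.551  0.0054 0.1491] yaw 96.88 w 0.03403567536521162 cmd [ 0.0022 -0.0001  0.0838] -0.0001
```

View pics/w8.png

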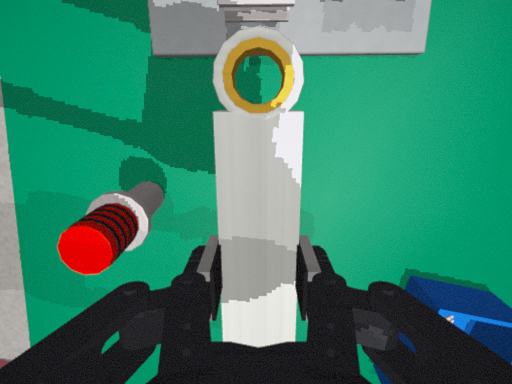

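The held link is straight in the tool, brass eye at about (258,76), and the fork front is just beyond it at the top of the picture. The decoy pin is to the left (top at (88,248), foot at about (160,185)), so I'll check its clearance.

```bash
python3 - <<'E'
from h import *
s=np.load('w8.npy',allow_pickle=True).item()
im=cv2.imread('pics/w8.png');H,S,V=cv2.split(cv2.cvtColor(im,cv2.COLOR_BGR2HSV))
m=((H>10)&(H<30)&(S>70)).astype(np.uint8)[:125];k,l,st,c=cv2.connectedComponentsWithStats(m);i=1+st[1:,4].argmax();print(st[i])
ce=(st[i,0]+st[i,2]/2,st[i,1]+st[i,3]/2)
u=np.array([-.121,.9926]);X=np.array([u[1],-u[0]])
T=lambda p:np.array([(p[:2]-s['position'][:2])@u,(p[:2]-s['position'][:2])@X]).round(4)
print('eye rel',T(onz('wrist',*ce,.156,s)))
print('decoy foot',T(onz('wrist',158,187,0,s)),[ (z,T(onz('wrist',88,248,z,s))) for z in (.08,.1,.12,.14)])
# side-view: line of link edges
b=cv2.imread('pics/s8.png');cv2.imwrite('pics/c8.png',cv2.resize(b[150:350,60:326],None,fx=3,fy=3))
E
```

```text
[ 222   37   72   76 2402]
eye rel [0.082  0.0001]
decoy foot [-0.0055 -0.095 ] [(0.08, array([-0.029 , -0.1226])), (0.1, array([-0.019 , -0.1105])), (0.12, array([-0.009 , -0.0984])), (0.14, array([ 0.0011, -0.0862]))]
```

View pics/c8.png

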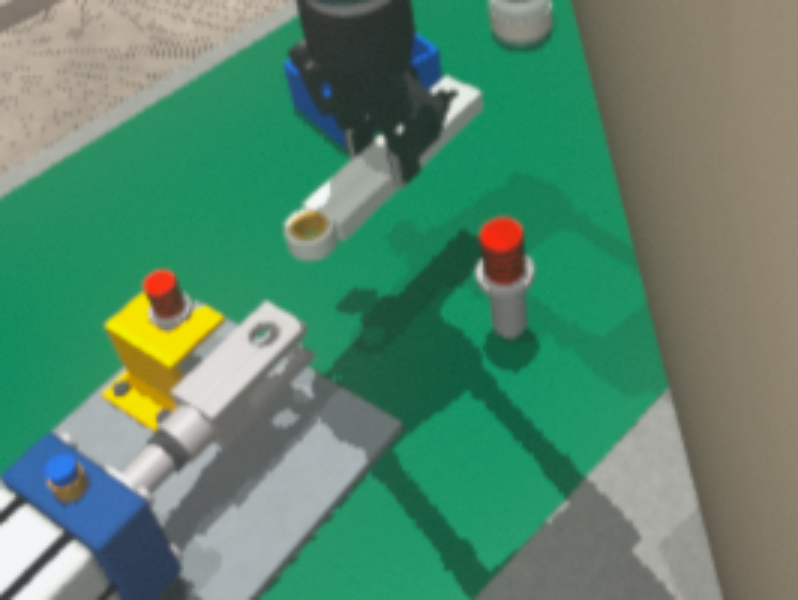

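The side view shows the link level in the fingers, in line with the fork, the pin hanging in the bracket and the decoy well clear. I'll lower to slot height.

Call:
move_arm([
  [[0.001,0,0.03,0,1],[0.001,0,0.06,0,1],[0.001,0,0.0838,0,1],[0.001,0,0.0838,0,1],[0.001,0,0.0838,0,1],[0.001,0,0.0838,0,1]],
])

```text
clock: 11.8
position: [0.5522, 0.0069, 0.0839]
ee_rot: [0.001, 0.663, 0.748, 0.001]
contact_force: [-0.9, -0.7, -2.3]
width: 0.0341
gripper_force: 71.1
```

```bash
python3 - <<'E'
from h import *
go(.5506,.0071,.0821,96.9)
s=manip.get_state(); im=grab('wrist','w9.png')
np.save('w9.npy',dict(position=s['position'],ee_rot=s['ee_rot']),allow_pickle=True)
P=[]
for i in range(4): manip.get_image('side'); P.append(manip.get_state()['position'])
print(np.round(P,4),s['contact_force'],s['moment'])
E
```

```text
clock 11.8 pos [0.5522 0.0069 0.0839] yaw 96.91 w 0.034110203886744656 cmd [ 0.0005 -0.0019  0.0023] 0.0
[[0.552  0.0071 0.0839]
 [0.5518 0.0072 0.0838]
 [0.5516 0.0072 0.0836]
 [0.5515 0.0073 0.0834]] [-0.92108167 -0.69783899 -2.29579574] [ 0.00151248 -0.03245539  0.04443287]
```

View pics/w9.png

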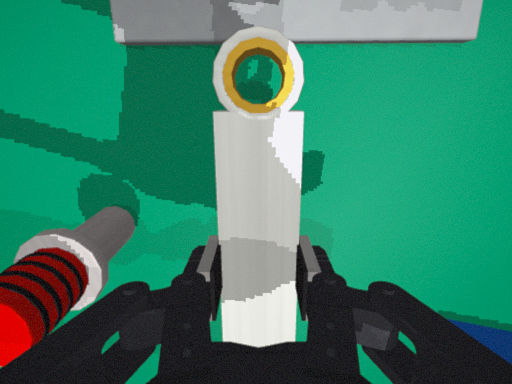

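The picture shows the eye at (258,76), still short of the fork, with the decoy clear to the left. I'll enter the mouth in small steps and watch the force.

Call:
move_arm([
  [[0.01,-0.001,0.001,0,1],[0.02,-0.001,0.001,0,1],[0.03,-0.001,0.001,0,1],[0.04,-0.001,0.001,0,1],[0.04,-0.001,0.001,0,1],[0.04,-0.001,0.001,0,1],[0.04,-0.001,0.001,0,1],[0.04,-0.001,0.001,0,1]],
])

```text
clock: 12.85
position: [0.5465, 0.0387, 0.0818]
ee_rot: [0.0, 0.663, 0.749, -0.0]
contact_force: [0.4, -0.7, -2.7]
width: 0.0342
gripper_force: 71.1
```

```bash
python3 - <<'E'
from h import *
s=manip.get_state(); b=np.array([.5333,.149]);u=np.array([-.121,.9926]);X=np.array([u[1],-u[0]])
e=s['position'][:2]+.082*u-b; print('eye in fork',e@u,e@X,'z',s['position'][2],s['contact_force'],s['moment'])
im=grab('wrist','w10.png')[:,:,::-1].copy();H,S,V=cv2.split(cv2.cvtColor(im,cv2.COLOR_BGR2HSV))
g=cv2.cvtColor(im,cv2.COLOR_BGR2GRAY)
for uu in (215,225,290,300): print(uu,g[0:60:3,uu])
for z in(.06,.07,.09,.1): print(z,[proj('wrist',[*(b-.022*u+k*X),z],s).round(1).tolist() for k in(-.02,.02)])
E
```

```text
eye in fork -0.029037397394112378 -0.00026294768312658923 z 0.08184139004179837 [ 0.37747562 -0.65018494 -2.72186707] [0.0825847  0.00884658 0.01021451]
215 [152 153 155 153 157 155 154 154 157 155 157 157 156 156 158 161 162 162
 162  81]
225 [133 153 156 159 159 157 159 160 159 161 158 159 160 158 162 161 164 162
 164  88]
290 [215 218 216 216 218 217 217 219 157 161 161 161 159 162 164 164 162 177
 182  86]
300 [214 213 214 215 216 217 216 218 218 219 220 220 222 223 225 225 224 227
 227 110]
0.06 [[215.7, 63.7], [301.8, 63.7]]
0.07 [[212.6, 61.1], [304.8, 61.1]]
0.09 [[205.0, 54.5], [312.5, 54.5]]
0.1 [[200.1, 50.3], [317.4, 50.3]]
```

```bash
python3 - <<'E'
from h import *
g=cv2.imread('pics/w10.png',0)
for r in (10,30,45): print(r,'L',g[r,185:215:2],'R',g[r,305:335:2])
s=manip.get_state(); b=np.array([.5333,.149]);u=np.array([-.121,.9926]);X=np.array([u[1],-u[0]])
for k in(-.02,.02): print([proj('wrist',[*(b-d*u+k*X),.1],s).round(1).tolist() for d in(.02,.01,0)])
print(g[44:64,207],g[44:64,311],g[44:64,222])
E
```

```text
10 L [121 121 119 117 119 121 148 151 146 150 151 149 150 154 156] R [216 216 215 217 217 214 176 172 174 176 172 173 173 173 176]
30 L [120 117 120 120 122 119 140 153 152 153 152 152 153 156 154] R [221 220 219 220 218 211 176 179 179 177 177 176 175 177 175]
45 L [123 121 123 124 124 125 123 158 156 161 158 160 158 161 160] R [225 225 225 225 225 189 180 178 179 178 179 182 179 178 178]
[[200.0, 43.8], [198.3, 10.6], [196.6, -24.6]]
[[317.9, 43.8], [319.5, 10.6], [321.3, -24.6]]
[160 160 159 158 156 159 157 158 159 159 160 159 115  80  87 116 124 121
 120 121] [225 225 224 224 224 225 224 225 226 225 226 188 116 112 171 178 180 181
 181 179] [161 161 161 162 160 160 162 161 160 160 161 163 119  83 114 149 153 152
 149 150]
```

Call:
move_arm([
  [[0.006,-0.0008,0,0,1],[0.012,-0.0008,0,0,1],[0.018,-0.0008,0,0,1],[0.018,-0.0008,0,0,1]],
])

```text
clock: 13.3
position: [0.5438, 0.054, 0.0818]
ee_rot: [-0.0, 0.663, 0.749, 0.0]
contact_force: [-0.7, -0.4, -2.4]
width: 0.0341
gripper_force: 71.1
```

Call:
move_arm([
  [[0.006,0,0,0,1],[0.012,0,0,0,1],[0.0168,0,0,0,1],[0.0168,0,0,0,1],[0.0168,0,0,0,1],[0.0168,0,0,0,1],[0.0168,0,0,0,1],[0.0168,0,0,0,1]],
])

```text
clock: 14.1
position: [0.5424, 0.0664, 0.0818]
ee_rot: [0.0, 0.663, 0.749, -0.0]
contact_force: [0.4, -0.2, -3.5]
width: 0.0345
gripper_force: 71.1
```

```bash
python3 - <<'E'
from h import *
P=[]
for i in range(5):
    im=grab('top' if i%2 else 'wrist',f'w11_{i}.png'); s=manip.get_state();P.append(np.r_[s['position'],s['contact_force'],s['moment']])
print(np.round(P,3)); b=np.array([.5333,.149]);u=np.array([-.121,.9926]);X=np.array([u[1],-u[0]])
e=s['position'][:2]+.082*u-b; print('eye',e@u,e@X)
g=cv2.imread('pics/w11_4.png',0)
print('front edge col207',g[110:170,207],'exp',proj('wrist',[*(b-.022*u-.02*X),.1],s),proj('wrist',[*(b-.022*u-.02*X),.094],s))
print('bore exp',proj('wrist',[*b,.1],s), 'col258',g[20:140:3,258]); r=int(proj('wrist',[*b,.1],s)[1])
print('row',r,g[r,200:320:3])
for r in (110,): print('L',g[r,185:215:2],'R',g[r,305:335:2])
E
```

```text
[[ 5.420e-01  6.600e-02  8.200e-02 -1.400e-01 -3.520e-01 -2.327e+00
  -3.200e-02  2.600e-02 -0.000e+00]
 [ 5.420e-01  6.600e-02  8.200e-02 -4.830e-01  2.070e-01 -3.042e+00
  -5.100e-02 -3.900e-02 -4.300e-02]
 [ 5.420e-01  6.700e-02  8.200e-02 -5.130e-01 -8.210e-01 -3.275e+00
   2.700e-02  7.000e-03  7.000e-03]
 [ 5.420e-01  6.600e-02  8.200e-02  6.300e-01  6.850e-01 -2.916e+00
   9.000e-03  2.100e-02 -1.900e-02]
 [ 5.420e-01  6.600e-02  8.200e-02 -1.250e-01 -4.760e-01 -1.966e+00
   3.000e-03  2.600e-02  2.100e-02]]
eye -0.0010032669294185782 -0.000965182177147107
front edge col207 [144 144 146 145 144 142 145 143 146 141 144 147 143 146 146 145 152 149
 150 150 149 151 150 150 150 148 153 150 132 120 108  96  77  64  62  72
  71  67  67  68  65  67  69  63  66  67  64  60  68  65  65  70  71  65
  65  71  67  63  69  60] exp [206.14328101 133.5612675 ] [208.6621968 131.9912269]
bore exp [260.78599572  69.30838619] col258 [153 155 153 156 154 157 110  79  70  71  61  64  88 147 151 102 104 105
  99 100 102 104  99 100 100 103 100 119 117 138 149 148 147 150 148 149
 156 153 152 153]
row 69 [122 148 146 146 148 150 149 149 154 120  80  66  64  97  98  97 158 157
 158 156  99 103 100  97 103  97  93  62  97  85 168 219 220 218 220 220
 217 218 217 175]
L [121 123 119 116 117 121 119 123 124 129 150 144 145 144 144] R [222 222 223 224 215 172 176 176 175 176 176 175 173 176 175]
```

The hole is within about 1 mm of the bore axis at mid-slot, and the wrist carries only the link's weight, so nothing presses on the fork. I'm handing in.

```bash
python3 -c "
from rig import manip
print(manip.sign_off())"
```

```text
the job is handed in; nothing more can be done
None
```

The job is handed in at about 14 s on the clock: the pin hangs in the bracket's notch, and the link is held level in the slot with its hole about 1 mm from the bores' axis by my last measurement. I viewed 11 pictures, one over the limit of 10, and the sign-off returned no verdict.

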